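Lid the blue jar and hold the glaze gauge on its dot

ROBOT

A 7-joint arm with a two-finger parallel gripper is mounted at the origin on the work surface. World frame = base frame: x ahead of the robot, y to its left, z up, the work surface at z = 0. Lengths are in mm, angles in rad, forces in N, time in s.
With the tool pointing down it reaches from about 400 to 875 mm from the base axis. Payload 4.4 kg.
Tool frame: the origin (TCP) lies between the finger pads; the fingertips stand 17 mm ahead of it and the grasp point (between the pads) lies 2 mm behind it; z points along the fingers, y is the line along which they close (so a half turn about z gives the same grasp; the last joint's range is limited). The gripper opens to 85 mm and grips with 20 to 120 N. Pads are 22 mm wide; open, the fingers measure 114 mm over their backs; the gripper's body (76 mm by 85 mm) begins 54 mm behind the grasp point. The pads swing forward as they close: fully open they stand 13 mm farther back than shut.
Start: joints at [1.209, 0.628, 0.038, 1.517, -0.027, 0.996, -0.02], TCP at [189.505, -621.776, 248.313] pointing down, gripper open.
Joint ranges: [-3.06, 3.06], [-0.37, 2.12], [-1.25, 1.32], [0.18, 2.47], [-1.1, 4.24], [0.23, 1.98], [-2.94, 2.94]. Speed limits (rad/s): [2.57, 2.57, 3.14, 3.14, 3.14, 3.14, 3.14].

INTERFACE

Orientations are given as [roll, pitch, yaw] about the fixed x, y, z axes, in that order (R = Rz(yaw) Ry(pitch) Rx(roll)).
In Python, from cell import sensors, get_image, ctrl gives the robot as it stands.
- The arm moves only by the tool send_rows, never from a script. Its argument "series" is a list of rows, each a list of 3 entries, a list of its own where there are three numbers: the finger opening in mm, from 0 to 85.4, then the shift along the world's x, y, z in units of 60 mm (1.0 is 60 mm), then the turn, a rotation vector about the world's x, y, z in units of 5 degrees (1.0 is 5 degrees). A call has 1 to 8 rows; each row shifts and turns the commanded pose from where the row before left it; what a row does not reach is not made up. A row lasts 1/8 s, in which the tool goes at most 62.5 mm and 10.7 degrees, less where a joint would pass 70% of its speed; a pose out of reach is approached as far as the arm can. A call is refused whole if a number of a shift passes 1 or a number of a turn 1, either way. A call with a gripper value outside its range is refused whole. The fingers move at their own pace and stop on an object; the grip force is fixed at half the most. Time passes only in rows, so rows that do not move let the fingers close. It gives the time, the measured TCP pose, the force, the opening and the grip force at its end, in the units of the state.
- sensors.read_state(): the state, without advancing time (a new reading comes with each control period).
- get_image(name): name is "side" or "top" or "wrist"; returns a dict with "img" (480x640x3 uint8, red, green, blue), "depth" (480x640 float32, mm along the optical axis (not along the pixel's ray), 0 where there is no reading), "vfov" (degrees; the focal length in pixels is half the picture's height over the tangent of half this angle, whatever the lens; pixels are square), "cx", "cy" (the principal point, pixels), "k1" (the pictures are not rectified: a ray, as slopes to the right and down, at radius r is drawn at 1 + k1 r^2 times it, then the intrinsics apply), "world_to_cam" (4x4, takes a point from world to camera coordinates). Camera axes: x right, y down, z forward; pixel columns grow to the right and rows downward; lengths in mm; the calibration is good to about 2 mm. A picture is of the moment at which its call begins.
- ctrl.finish_job(): hands the job in; it is judged then, once.
The state is a dict: "clock": time; "qpos": joint angles; "qd": joint speeds; "tau": joint torques, N m; "eef_pos": TCP position; "tool_rot": TCP orientation; "force": force on the tool from outside, world axes, zero at the start; "torque": the same for the moment, N m; "width": finger opening in mm; "gripper_force": force on a finger pad.
Only numpy, scipy, OpenCV 4.12 (cv2) and the standard library are available. Lean on these libraries where they do the work, as an engineer would, in place of code of your own. Each camera call takes 0.05 s, during which the arm holds its last target. There are 200 camera calls.

TASK

Put the blue-rimmed lid on the blue-banded jar so that it sits flat in the mouth, and let it go; then lift the yellow gauge out of its wooden stand and hold its red spring foot on the black dot of that lid, square to the sloping glaze there, pressed gently so that the foot is about half-way in. Finish while still holding the gauge there, steady; keep the blue jar about where it stands, and leave the other jar, the other lid and everything else where they are.

Things in the scene. Friction and masses are not known exactly. Their poses are not given: they have to be found in the camera images.
- jar_blue: White stoneware jar with blue painted bands and lip, open at the top, loose. Outside diameter 96 mm, height 70 mm, round mouth 80 mm in diameter with an 8 mm wall. Origin: centre of its underside, z up. Mass about 0.55 kg.
- lid_blue: White lid with blue rim and knob, upright on the table, 0.2 kg. From below: spigot 75 mm wide, 10 mm deep, that enters the jar's mouth (2.5 mm play); rim 96 mm wide, 6 mm thick, that rests on the jar's lip; cone rising at 20 degrees to the knob. Origin: centre of the underside, z up its axis, x towards the black dot. Seated, the origin is 60 mm above the jar's; it may be turned any way.
- lid_blue_knob (a point): Middle of the blue lid's round knob, on its axis 42 mm above the lid's underside. Knob 26 mm in diameter; straight sides from 9 mm below to 9 mm above this point, top 12 mm above it.
- lid_blue_dot: Black dot, 16 mm in diameter, painted on the sloping cone of the blue lid, 31 mm from the lid's axis and 22.2 mm above the lid's underside. Origin: the dot's centre on the surface; z is the outward normal of the glaze, 20 degrees from the lid's axis, leaning away from the knob.
- stand: Dark wooden block 60 x 60 x 45 mm, fixed to the table, with an upright through hole 23 mm in diameter in the middle, in which the gauge stands. Origin: centre of its underside.
- gauge: Yellow pen-type gauge with black display, 120 mm long, 0.15 kg, upright in the stand. Origin: tip of its red foot when fully out, 7 mm above the table at the start; z up along the gauge. Foot 0 to 10 mm, 8 mm wide, round end; steel nose 10 to 38 mm, 18 mm wide; square housing 24 x 24 mm, sides along x and y, 38 to 120 mm, its shoulder resting on the stand.
- gauge_foot (a joint): How far the gauge's red foot is pushed in along the gauge, m: 0 is fully out, 0.008 fully in (stop). Spring: about 1 N to start it, 3 N at half-way, 5 N fully in.
- gauge_tip (a point): The end point of the gauge's red foot; it moves with the foot.
- jar_brown: Bystander: the same jar with brown bands, open, loose. Origin: centre of its underside.
- lid_brown: Bystander: the same lid with brown rim and knob, lying on the table, also with a black dot. Origin: centre of its underside.
- brush_pot: Bystander: loose red pot, 68 mm in diameter, 85 mm high, with wooden tools standing to 156 mm. Origin: centre of its underside.
- bowl: Bystander: loose brown bowl, 110 mm in diameter, 50 mm high. Origin: centre of its underside.
- glaze_jar: Bystander: loose closed amber jar with a steel cap, 68 mm in diameter, 85 mm high. Origin: centre of its underside.
- spatula: Bystander: loose spatula, 180 mm long, lying near the far edge. Origin: near its middle, on the table.
Not all that is in view belongs to the job. What is shaped like the jar_blue but green, purple or turquoise is not meant.

How it is judged:
By the outcome, as a careful person would: the job done as asked, in the order asked, and still so for the second after the job is handed in, while the arm keeps its last pose, push and grip.
It also fails if it takes over 48 s, if anything falls off the work surface, if the arm or the gripper's body presses on something with over 40 N, if the wrist force passes 120 N, or if a joint passes its speed limit or range.

## Working session

There is one attempt and no reset: what is moved stays moved. The work goes in short steps, Python scripts to look and compute and a tool call to move; the robot and the scene stay as the last step left them, time stands still between calls to the robot, and variables do not carry over. Pictures are saved under pics/ and viewed, at most 10 in all, crops included, and the job is handed in when it is done.

Besides the shell and the picture viewer there is one more tool, called after "Call:" as name(argument=value, ...), one argument or row to a line, values as JSON. send_rows: Moves the arm, as the interface text tells. Its arguments: {"type":"object","properties":{"series":{"type":"array"}},"required":["series"]}

```bash
mkdir -p pics; cat > h.py <<'E'
import numpy as np, cv2
from cell import sensors, get_image, ctrl
def snap(n,save=None):
    d=get_image(n)
    if save: cv2.imwrite('pics/'+save,d['img'][:,:,::-1])
    return d
def pts(d,uv):
    """undistorted slopes"""
    f=240/np.tan(np.radians(d['vfov'])/2); uv=np.asarray(uv,float).reshape(-1,2)
    s=(uv-[d['cx'],d['cy']])/f; u=s.copy()
    for _ in range(20): u=s/(1+d['k1']*(u**2).sum(1,keepdims=True))
    return u
def ray(d,uv):
    T=np.array(d['world_to_cam']); R=T[:3,:3]; c=-R.T@T[:3,3]
    u=pts(d,uv); v=np.c_[u,np.ones(len(u))]@R
    return c,v
def onz(d,uv,z):
    c,v=ray(d,uv); return c+v*((z-c[2])/v[:,2])[:,None]
def cloud(d):
    g=np.mgrid[0:480,0:640]; uv=np.c_[g[1].ravel(),g[0].ravel()]
    c,v=ray(d,uv); return (c+v*d['depth'].ravel()[:,None]).reshape(480,640,3)
def proj(d,p):
    T=np.array(d['world_to_cam']); q=np.atleast_2d(p)@T[:3,:3].T+T[:3,3]
    s=q[:,:2]/q[:,2:]; f=240/np.tan(np.radians(d['vfov'])/2)
    return s*(1+d['k1']*(s**2).sum(1,keepdims=True))*f+[d['cx'],d['cy']]
E
python3 - <<'E'
from h import *
for n in('top','side'):
    d=snap(n,n+'0.png'); T=np.array(d['world_to_cam']); print(n,d['vfov'],d['k1'],(-T[:3,:3].T@T[:3,3]).round(),T[2,:3].round(2),(d['depth']>0).mean())
s=sensors.read_state(); print(s['clock'],s['eef_pos'],s['tool_rot'],s['force'],s['width'])
E
```

```text
top 52.23760107693401 -0.10496620326455312 [ 480.   67. 1262.] [ 0.08  0.   -1.  ] 0.9959309895833334
side 45.81303517098508 -0.17819598188833524 [230. 707. 843.] [ 0.34 -0.59 -0.73] 0.9958072916666667
0.1 [ 189.34683929 -621.24987444  247.49349349] [-3.13990526e+00  3.47004022e-05  2.95793284e-01] [ 0.13979448 -0.04441452 -0.39392987] 85.3767683003903
```

View pics/top0.png

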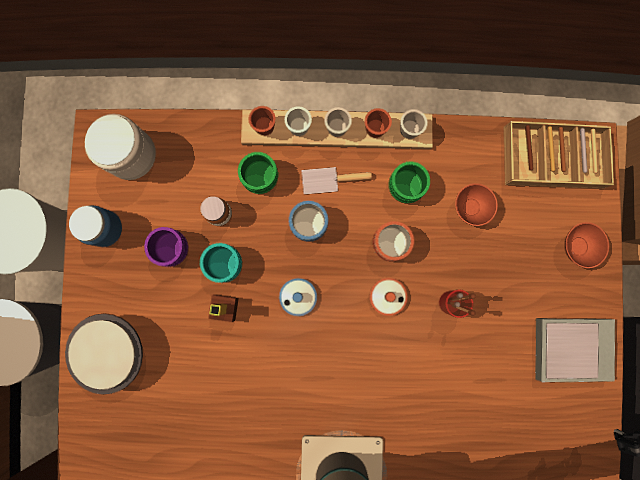

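View pics/side0.png

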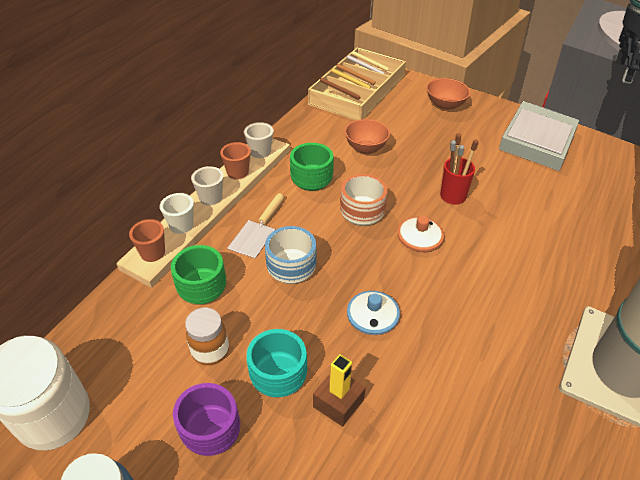

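Top view: blue jar (308,221), blue lid (298,297) with its dot at (287,302), gauge in its stand (222,308), and the brown lid (389,297) as bystander. Side view agrees: jar (290,254), lid (374,312), gauge (341,375). Next I measure them.

```bash
cat > m.py <<'E'
from h import *
def circ(p):  # LSQ circle
    A=np.c_[2*p[:,:2],np.ones(len(p))]; s=np.linalg.lstsq(A,(p[:,:2]**2).sum(1),rcond=None)[0]
    return s[:2],np.sqrt(s[2]+s[0]**2+s[1]**2)
def mask(d,lo,hi,box):
    hsv=cv2.cvtColor(d['img'],cv2.COLOR_RGB2HSV); m=cv2.inRange(hsv,lo,hi)
    z=np.zeros_like(m); a,b,c,e=box; z[c:e,a:b]=m[c:e,a:b]; return z
def blobs(m,k=8):
    n,l,s,c=cv2.connectedComponentsWithStats(m); return [(s[i,4],c[i]) for i in range(1,n) if s[i,4]>=k],l
E
python3 - <<'E'
from m import *
for n,bj,bl,bg,bd in (('top',(280,335,195,245),(275,322,275,320),(200,245,290,325),(275,322,275,320)),('side',(255,325,220,290),(340,408,285,340),(310,370,345,430),(340,408,285,340))):
    d=snap(n); P=cloud(d)
    m=mask(d,(95,70,60),(125,255,255),bj); q=P[m>0]
    print(n,'jar z hist',np.percentile(q[:,2],[5,50,95]).round())
    b=P[bj[2]:bj[3],bj[0]:bj[1]].reshape(-1,3); t=b[(b[:,2]>64)&(b[:,2]<76)]
    print(' lip',len(t),(t.min(0)+t.max(0))/2,np.ptp(t,0),np.median(t[:,2]))
    c=max(cv2.findContours(m,cv2.RETR_EXTERNAL,cv2.CHAIN_APPROX_NONE)[0],key=len); h=cv2.convexHull(c)
    if n=='top': print(' jar ell',circ(onz(d,cv2.convexHull(c).reshape(-1,2),70)))
    m=mask(d,(95,70,60),(125,255,255),bl)
    for a,cc in blobs(m)[0]: print(' lidblue',a,cc,onz(d,cc,54)[0],onz(d,cc,13)[0])
    b=P[bl[2]:bl[3],bl[0]:bl[1]].reshape(-1,3); t=b[(b[:,2]>48)];print(' knob top',len(t),t.mean(0), t.max(0));
    t=b[b[:,2]>8];print(' lid',(t.min(0)+t.max(0))/2,np.ptp(t,0))
    m=mask(d,(0,0,0),(180,255,60),bd)
    for a,cc in blobs(m)[0]: print(' dot',a,cc,onz(d,cc,22.2)[0])
    m=mask(d,(22,120,120),(35,255,255),bg)
    for a,cc in blobs(m)[0]: print(' yellow',a,cc,onz(d,cc,127)[0])
    b=P[bg[2]:bg[3],bg[0]:bg[1]].reshape(-1,3); t=b[b[:,2]>115];print(' gauge top',len(t),t.mean(0),t.max(0),np.ptp(t,0))
E
```

```text
top jar z hist [64. 71. 75.]
 lip 382 [641.89121296  97.97650883  69.89070273] [94.54885641 93.72332597 11.64621253] 70.79895360357762
 jar ell (array([641.21468815,  97.9966572 ]), np.float64(47.73097422285055))
 lidblue 86 [294.91860465 290.37209302] [468.81961024 126.60782937  54.        ] [468.43365722 128.61324205  13.        ]
 lidblue 67 [297.         296.88059701] [452.96171477 121.0936443   54.        ] [452.03774744 122.91197601  13.        ]
 knob top 96 [455.23120949 114.08318783 192.5466278 ] [ 480.19552057  131.03691387 1262.46917106]
 lid [447.26217182 117.09619244 635.35176949] [ 101.10118333   99.19523338 1254.23480315]
 dot 18 [286.5        302.22222222] [438.19421533 148.68863378  22.2       ]
 yellow 57 [214.68421053 309.59649123] [420.50910858 308.25067009 127.        ]
 gauge top 131 [426.58018736 287.53720643 222.91479889] [ 480.19552057  321.46569455 1262.46917106] [  71.6501931   253.9671188  1146.23976696]
side jar z hist [26. 60. 72.]
 lip 656 [643.78538432  96.64707019  69.36677309] [96.59996139 98.1918321  10.66215335] 69.57088847595548
 lidblue 363 [372.44628099 318.27823691] [436.57835163 161.06776934  54.        ] [447.28878866 132.73431685  13.        ]
 lidblue 197 [374.14213198 301.85279188] [450.11316857 127.7441408   54.        ] [461.52668389  97.67966233  13.        ]
 knob top 157 [430.8304721  177.18507864 128.5249272 ] [465.69920995 706.50929013 843.28264613]
 lid [365.82000907 388.49932403 426.04712635] [270.8521968  636.01993221 834.47103955]
 dot 43 [373.13953488 322.25581395] [439.87171231 146.25312313  22.2       ]
 yellow 557 [339.12028725 378.65888689] [410.1120082 331.5444747 127.       ]
 gauge top 317 [408.86661808 330.22704763 164.09650698] [432.57417912 706.50929013 843.28264613] [202.18026844 411.92271981 728.11846056]
```

Call:
send_rows(
  series=[
    [85, [0.8, 0.6, 0], [0, 0, 0]],
    [85, [0.8, 0.6, 0], [0, 0, 0]],
    [85, [0.8, 0.6, 0], [0, 0, 0]],
    [85, [0.2, 0.96, 0], [0, 0, 0]],
    [85, [0.2, 0.96, 0], [0, 0, 0]],
    [85, [0.2, 0.96, 0], [0, 0, 0]],
    [85, [0.2, 0.96, 0], [0, 0, 0]],
    [85, [0.2, 0.96, 0], [0, 0, 0]],
  ],
)

```text
clock: 1.2
eef_pos: [393.8, -223.9, 248.4]
tool_rot: [3.141, -0.001, 0.296]
force: [0.9, 1.2, -0.6]
width: 85.0
gripper_force: 0.0
```

Call:
send_rows(
  series=[
    [85, [0.2, 0.96, 0], [0, 0, 0]],
    [85, [0.2, 0.96, 0], [0, 0, 0]],
    [85, [0.2, 0.96, 0], [0, 0, 0]],
    [85, [0.15, 0.96, 0], [0, 0, 0]],
    [85, [0.1, 0.96, 0], [0, 0, 0]],
    [85, [0.1, 0.9, 0], [0, 0, 0]],
    [85, [0, 0, 0], [0, 0, 0]],
    [85, [0, 0, 0], [0, 0, 0]],
  ],
)

```text
clock: 2.2
eef_pos: [450.2, 115.5, 248.1]
tool_rot: [3.141, 0.001, 0.296]
force: [0.3, -0.1, -0.5]
width: 85.1
gripper_force: 0.0
```

```bash
python3 - <<'E'
from h import *
s=sensors.read_state(); print(s['clock'],s['eef_pos'],s['tool_rot'],s['qpos'].round(2) if hasattr(s['qpos'],'round') else s['qpos'])
d=snap('wrist','w1.png');T=np.array(d['world_to_cam']); print(d['vfov'],(-T[:3,:3].T@T[:3,3]).round(),T[2,:3].round(2))
print(proj(d,[[453,121,54],[439,148,22],[418,305,127],[642,98,70]]).round())
E
```

```text
2.2 [450.21543222 115.52350877 248.11319522] [3.14087175e+00 8.81475905e-04 2.95776824e-01] [-0.26  0.37 -0.06  2.01  0.03  0.76 -1.62]
71.24736223832626 [529. 140. 373.] [-0.31 -0.09 -0.95]
[[321. 214.]
 [293. 211.]
 [ 75. 211.]
 [418.   1.]]
```

View pics/w1.png

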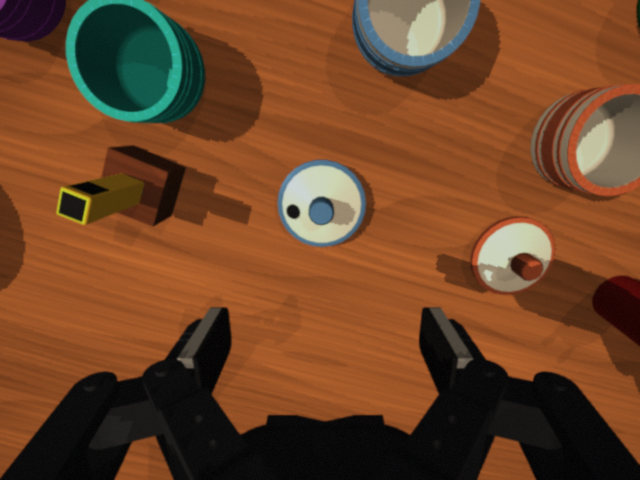

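Wrist view: lid (321,203) with knob (321,210) and dot (293,211), gauge top (74,205), jar at the upper edge. Next I refine with this camera.

```bash
python3 - <<'E'
from m import *
d=snap('wrist'); P=cloud(d)
m=mask(d,(95,70,50),(125,255,255),(265,380,150,255))
c=cv2.findContours(m,cv2.RETR_EXTERNAL,cv2.CHAIN_APPROX_NONE)[0]; h=cv2.convexHull(np.vstack(c)).reshape(-1,2)
print('rim',circ(onz(d,h,16)))
bl,l=blobs(m,20)
for a,cc in bl: print('blue',a,cc,onz(d,cc,52)[0])
b=P[150:255,265:380].reshape(-1,3); t=b[(b[:,2]>51)&(b[:,2]<60)]; print('knob top depth',len(t),t.mean(0),np.ptp(t,0))
m=mask(d,(0,0,0),(180,255,50),(275,312,195,228))
for a,cc in blobs(m)[0]: print('dot',a,cc,onz(d,cc,22.2)[0])
b=P[150:240,40:150].reshape(-1,3); t=b[(b[:,2]>121)&(b[:,2]<132)]; print('gauge top',len(t),t.mean(0),np.median(t[:,2]))
r=cv2.minAreaRect(t[:,:2].astype(np.float32)); print(r)
j=P[0:80,340:490].reshape(-1,3); t=j[(j[:,2]>66)&(j[:,2]<75)]; print('jarlip',np.median(t[:,2]),t[:,:2].min(0),t[:,:2].max(0))
# table-stand rect
t=b[(b[:,2]>41)&(b[:,2]<49)]; print('stand',len(t),cv2.minAreaRect(t[:,:2].astype(np.float32)))
E
```

```text
rim (array([453.92297594, 120.95737551]), np.float64(46.85687902006615))
blue 839 [321.00953516 197.08224076] [468.42246228 124.30347438  52.        ]
blue 485 [319.84948454 210.70515464] [455.16190586 121.5326265   52.        ]
knob top depth 473 [454.17356124 121.31256461  53.10734599] [24.66924202 23.96857565  4.15305338]
dot 103 [292.00970874 211.11650485] [439.2736165  148.37890007  22.2       ]
gauge top 1091 [422.50583928 306.15304559 126.27861315] 126.71369511515041
((421.2750244140625, 307.2897033691406), (25.670930862426758, 24.747499465942383), 83.92828369140625)
jarlip 69.74828194610245 [595.73039235  50.16783909] [656.69177899 143.5249289 ]
stand 1716 ((420.3919982910156, 313.0316162109375), (69.88427734375, 49.491573333740234), 7.269662380218506)
```

Call:
send_rows(
  series=[
    [60, [0.06, 0.1, -0.9], [0, 0, 0]],
    [50, [0, 0, -0.9], [0, 0, 0]],
    [50, [0, 0, -0.9], [0, 0, 0]],
    [50, [0, 0, -0.4], [0, 0, 0]],
    [50, [0, 0, -0.25], [0, 0, 0]],
    [50, [0, 0, 0], [0, 0, 0]],
  ],
)

```text
clock: 3.05
eef_pos: [454.0, 121.3, 46.9]
tool_rot: [3.141, 0.001, 0.294]
force: [-0.1, 0.6, 0.3]
width: 49.8
gripper_force: 0.0
```

Call:
send_rows(
  series=[
    [26, [0, 0, 0], [0, 0, 0]],
    [15, [0, 0, 0], [0, 0, 0]],
    [15, [0, 0, 0], [0, 0, 0]],
    [15, [0, 0, 0], [0, 0, 0]],
  ],
)

```text
clock: 3.55
eef_pos: [455.0, 122.2, 48.7]
tool_rot: [3.141, -0.003, 0.295]
force: [-0.2, -1.0, 6.6]
width: 23.8
gripper_force: 59.3
```

Call:
send_rows(
  series=[
    [15, [0, 0, 0.1], [0, 0, 0]],
    [15, [0, 0, 0.5], [0, 0, 0]],
    [15, [0, 0, 0.9], [0, 0, 0]],
    [15, [0, 0, 0.9], [0, 0, 0]],
    [15, [0, 0, 0], [0, 0, 0]],
    [15, [0, 0, 0], [0, 0, 0]],
  ],
)

```text
clock: 4.3
eef_pos: [453.5, 122.1, 191.3]
tool_rot: [3.142, 0.0, 0.296]
force: [0.1, -0.6, -1.8]
width: 23.2
gripper_force: 59.2
```

```bash
python3 - <<'E'
from m import *
s=sensors.read_state(); print(s['eef_pos'],s['tool_rot'],s['force'],s['torque'],s['width'])
d=snap('wrist','w2.png');P=cloud(d)
b=P[0:100,300:640].reshape(-1,3)
m=mask(d,(95,70,50),(125,255,255),(0,640,0,480))
for a,cc in blobs(m,60)[0]: print(a,cc)
d=snap('side','s2.png')
E
```

```text
[453.53969154 122.08939308 191.32853531] [3.14157343e+00 1.60514477e-04 2.95859986e-01] [ 0.14018652 -0.58158369 -1.82272326] [ 0.05442079  0.04765608 -0.02677112] 23.209561755877925
1027 [392.89289192  42.27166504]
2071 [444.88749396  34.49879285]
3416 [324.6293911  252.73946136]
2604 [324.32987711 329.57296467]
216 [324.61574074 367.35648148]
```

View pics/w2.png

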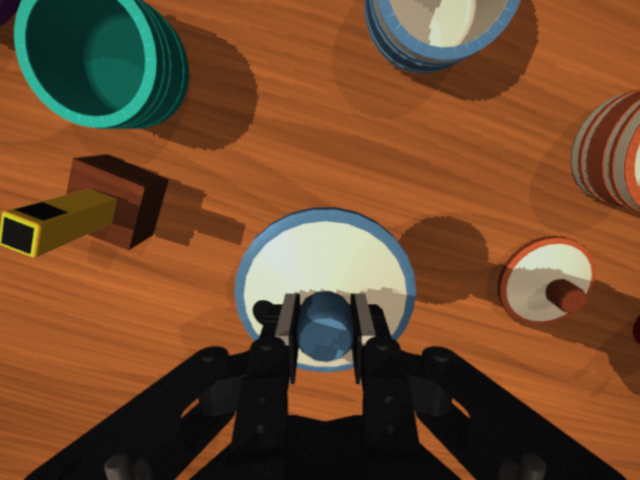

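Lid is held by the knob (325,325), dot visible at (265,312). Checking its tilt and offset in the hand.

```bash
cat > held.py <<'E'
from m import *
d=snap('wrist');P=cloud(d)
hsv=cv2.cvtColor(d['img'],cv2.COLOR_RGB2HSV)
box=np.zeros((480,640),bool); box[200:380,225:425]=1
e=sensors.read_state()['eef_pos']; Z=P[...,2]
# rim: blue, near lid height, radial >38 from tcp
r=np.hypot(P[...,0]-e[0],P[...,1]-e[1])
m=box&(cv2.inRange(hsv,(95,70,40),(125,255,255))>0)&(r>38)&(r<56)
q=P[m]; A=np.c_[q[:,:2]-e[:2],np.ones(len(q))]
for _ in range(5):
    s=np.linalg.lstsq(A,q[:,2],rcond=None)[0]; k=abs(q[:,2]-A@s)<1.5; q,A=q[k],A[k]
print('rim plane',len(q),'slope',s[:2],'z at tcp rel',s[2]-e[2])
h=cv2.convexHull(np.argwhere(m)[:,::-1].astype(np.int32)).reshape(-1,2)
h=h[h[:,1]<320]
c=circ(onz(d,h,s[2])); print('rim centre rel tcp',c[0]-e[:2],c[1])
m=box&(cv2.inRange(hsv,(0,0,0),(180,255,60))>0)&(r>20)&(r<42)&(np.arange(640)[None]<285)
n=[b for b in blobs(m.astype(np.uint8)*255,60)[0]]
for a,cc in n: print('dot?',a,cc,onz(d,cc,s[2]+6.2)[0]-[*c[0],0])
E
python3 held.py; python3 - <<'E'
from m import *
d=snap('wrist'); m=mask(d,(95,70,50),(125,255,255),(355,535,0,80))
P=cloud(d); q=P[m>0]; q=q[(q[:,2]>66)&(q[:,2]<75)]; print('jar lip wrist',circ(q))
E
```

```text
rim plane 3322 slope [-0.00773728 -0.00075058] z at tcp rel -32.24435164256033
rim centre rel tcp [-0.79161928  0.04752058] 46.95398374179347
dot? 2500 [257.8388 349.0368] [-37.83379911  26.03668156 163.99068544]
jar lip wrist (array([642.06167015,  97.83568075]), np.float64(43.0581778318503))
```

Call:
send_rows(
  series=[
    [15, [0.79, -0.1, 0], [0, 0, 0]],
    [15, [0.79, -0.1, 0], [0, 0, 0]],
    [15, [0.79, -0.1, 0], [0, 0, 0]],
    [15, [0.78, -0.1, 0], [0, 0, 0]],
    [15, [0, 0, -0.6], [0, 0, 0]],
    [15, [0, 0, 0], [0, 0, 0]],
    [15, [0, 0, 0], [0, 0, 0]],
  ],
)

```text
clock: 5.38
eef_pos: [642.6, 98.6, 155.2]
tool_rot: [-3.141, 0.001, 0.296]
force: [0.2, -0.2, -1.9]
width: 24.2
gripper_force: 59.2
```

```bash
python3 held.py; python3 - <<'E'
from m import *
s=sensors.read_state(); print(s['eef_pos'],s['tool_rot'],s['force'])
d=snap('side','s3.png'); P=cloud(d); b=P[180:300,240:340].reshape(-1,3)
t=b[(b[:,2]>66)&(b[:,2]<73)]; print('lip side',len(t),t[:,:2].min(0),t[:,:2].max(0)); 
t=b[(b[:,2]>20)&(b[:,2]<55)]; print('body side',len(t),circ(t))
E
```

```text
rim plane 140 slope [-0.09921738 -0.01456571] z at tcp rel -36.39390653087598
rim centre rel tcp [4.41986992 1.40450649] 47.92345975903231
dot? 2476 [257.54200323 348.69870759] [-45.79269426  24.860846   125.83179531]
[643.12312707  98.64907548 156.02570184] [-3.14149301e+00 -6.26358292e-04  2.96331025e-01] [-0.25852691 -0.01783356 -0.98105797]
lip side 358 [595.46684442  56.27685962] [690.39752483 146.76505893]
body side 1020 (array([697.85326042,  14.83962158]), np.float64(128.65101127101113))
```

View pics/s3.png

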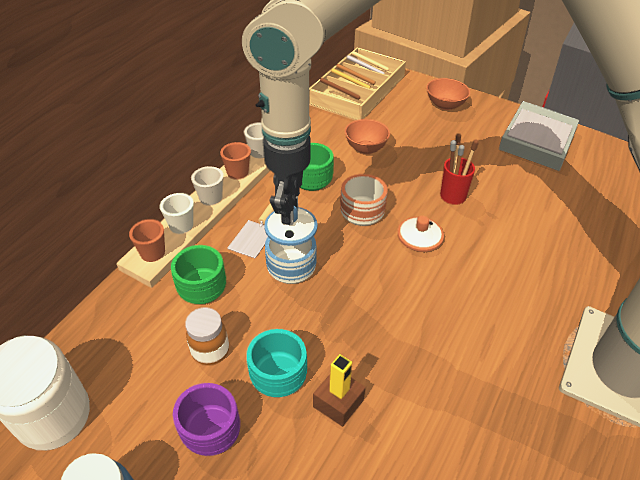

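Side view: lid hangs right over the blue jar (290,235), nothing disturbed. Lowering.

Call:
send_rows(
  series=[
    [15, [0, -0.01, -0.4], [0, 0, 0]],
    [15, [0, 0, -0.15], [0, 0, 0]],
    [15, [0, 0, -0.04], [0, 0, 0]],
    [15, [0, 0, -0.04], [0, 0, 0]],
    [15, [0, 0, 0], [0, 0, 0]],
  ],
)

```text
clock: 6.1
eef_pos: [643.4, 97.7, 118.0]
tool_rot: [3.142, -0.001, 0.296]
force: [-0.5, 0.4, -1.6]
width: 24.0
gripper_force: 59.2
```

Call:
send_rows(
  series=[
    [15, [0, 0, -0.04], [0, 0, 0]],
    [15, [0, 0, -0.04], [0, 0, 0]],
    [15, [0, 0, 0], [0, 0, 0]],
  ],
)

```text
clock: 6.48
eef_pos: [643.9, 98.0, 112.9]
tool_rot: [-3.142, -0.002, 0.296]
force: [1.5, 1.3, -0.5]
width: 24.0
gripper_force: 59.3
```

Call:
send_rows(
  series=[
    [15, [0.01, 0.01, -0.03], [0, 0, 0]],
    [15, [0, 0, -0.03], [0, 0, 0]],
    [15, [0, 0, 0], [0, 0, 0]],
  ],
)

```text
clock: 6.85
eef_pos: [643.9, 98.4, 109.0]
tool_rot: [-3.141, -0.0, 0.296]
force: [2.0, 1.3, -0.3]
width: 23.7
gripper_force: 59.3
```

Call:
send_rows(
  series=[
    [15, [0, 0, -0.02], [0, 0, 0]],
    [15, [0, 0, 0], [0, 0, 0]],
  ],
)

```text
clock: 7.1
eef_pos: [644.0, 98.4, 108.8]
tool_rot: [-3.142, -0.001, 0.296]
force: [0.5, 1.1, 4.2]
width: 23.9
gripper_force: 59.9
```

Call:
send_rows(
  series=[
    [35, [0, 0, 0], [0, 0, 0]],
    [50, [0, 0, 0], [0, 0, 0]],
    [60, [0, 0, 0.1], [0, 0, 0]],
    [60, [0, 0, 0.8], [0, 0, 0]],
    [60, [0, 0, 0.95], [0, 0, 0]],
    [60, [-0.6, 0.3, 0.2], [0, 0, 0]],
    [60, [-0.6, 0.3, 0], [0, 0, 0]],
    [60, [0, 0, 0], [0, 0, 0]],
  ],
)

```text
clock: 8.1
eef_pos: [568.9, 136.5, 231.7]
tool_rot: [-3.14, 0.001, 0.3]
force: [1.5, -0.3, 0.2]
width: 60.0
gripper_force: 0.0
```

```bash
python3 - <<'E'
from m import *
s=sensors.read_state(); print(s['clock'],s['eef_pos'],s['tool_rot'],s['force'])
d=snap('wrist','w4.png'); print(proj(d,[[643,98,76],[421,306.5,127]]).round())
E
```

```text
8.1 [568.87796524 136.45112942 231.67598368] [-3.14005097e+00  1.42813032e-03  2.99843902e-01] [ 1.49195619 -0.31240228  0.22916807]
[[397. 159.]
 [ 78. 351.]]
```

View pics/w4.png

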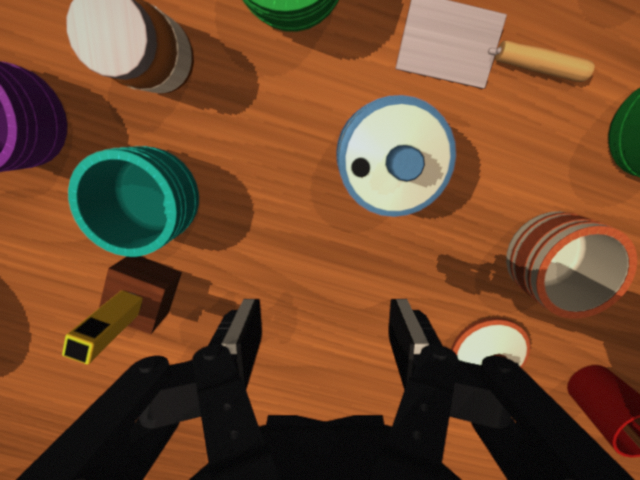

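Lid sits in the jar: rim (397,155), knob (405,162), dot (361,167); the gauge top is at (78,348). Measuring lid pose, dot, and gauge orientation.

```bash
cat > lid.py <<'E'
from m import *
def lid(d,box,dotbox):
    P=cloud(d); m=mask(d,(95,70,40),(125,255,255),box)
    q=P[m>0]; q=q[(q[:,2]>70)&(q[:,2]<82)]; A=np.c_[q[:,:2]-q[:,:2].mean(0),np.ones(len(q))]
    for _ in range(6):
        s=np.linalg.lstsq(A,q[:,2],rcond=None)[0]; k=abs(q[:,2]-A@s)<1.2; q,A=q[k],A[k]
    print('rim plane n',len(q),'slope deg',np.degrees(s[:2]),'z',s[2],'circ',circ(q))
    h=cv2.convexHull(np.vstack(cv2.findContours(m,cv2.RETR_EXTERNAL,cv2.CHAIN_APPROX_NONE)[0])).reshape(-1,2)
    print('hull circ z76',circ(onz(d,h,76)))
    b=P[box[2]:box[3],box[0]:box[1]].reshape(-1,3); t=b[(b[:,2]>109)&(b[:,2]<118)]; print('knob',len(t),t.mean(0))
    m=mask(d,(0,0,0),(180,255,60),dotbox)
    for a,cc in blobs(m,20)[0]: print('dot',a,cc,onz(d,cc,82.2)[0],P[int(cc[1]),int(cc[0])])
E
python3 - <<'E'
from lid import *
d=snap('wrist'); lid(d,(330,465,90,222),(348,375,154,181))
P=cloud(d); b=P[310:370,40:150].reshape(-1,3); t=b[(b[:,2]>122)&(b[:,2]<132)]
print('gauge',len(t),t.mean(0),cv2.minAreaRect(t[:,:2].astype(np.float32)))
d=snap('top'); print(proj(d,[643,98,76]))
m=mask(d,(0,0,0),(180,255,60),(275,335,195,245))
for a,cc in blobs(m,6)[0]: print('dot top',a,cc,onz(d,cc,82.2)[0])
E
```

```text
rim plane n 1374 slope deg [-0.0641137  -0.00618325] z 76.31669528090193 circ (array([642.54125549,  98.21839355]), np.float64(45.32338320410413))
hull circ z76 (array([643.03330111,  99.1758408 ]), np.float64(47.72850664628405))
knob 1005 [642.59964898  99.10606374 112.88905653]
dot 234 [357.21794872 169.39316239] [628.07467213 125.57232327  82.2       ] [628.26152802 125.74883947  81.4448054 ]
gauge 770 [423.53382901 306.5547114  126.14507011] ((421.69586181640625, 307.5714111328125), (24.871179580688477, 25.96257972717285), 85.84308624267578)
[[307.97994771 219.19980732]]
dot top 9 [292. 202.] [683.65040694 137.83467205  82.2       ]
dot top 9 [296. 215.] [651.83925755 127.23630456  82.2       ]
dot top 117 [314.77777778 233.00854701] [608.74879849  80.56412744  82.2       ]
dot top 7 [301.57142857 233.        ] [608.08408385 112.58610385  82.2       ]
```

Call:
send_rows(
  series=[
    [70, [-0.6, 0.7, 0], [0, 0, -1]],
    [70, [-0.6, 0.7, 0], [0, 0, -1]],
    [70, [-0.6, 0.7, 0], [0, 0, -1]],
    [70, [-0.6, 0.7, 0], [0, 0, -1]],
    [70, [0, 0, 0], [0, 0, 0]],
    [70, [0, 0, 0], [0, 0, 0]],
  ],
)

```text
clock: 9.0
eef_pos: [429.0, 301.6, 230.8]
tool_rot: [3.141, -0.001, -0.054]
force: [0.2, -0.4, -0.5]
width: 69.6
gripper_force: 0.0
```

```bash
python3 - <<'E'
from m import *
s=sensors.read_state(); print(s['clock'],s['eef_pos'],s['tool_rot'],np.round(s['qpos'],2))
d=snap('wrist','w5.png'); u=proj(d,[421.6,307.4,127])[0]; print(u)
P=cloud(d); x,y=u.astype(int); b=P[max(y-60,0):y+60,x-60:x+60].reshape(-1,3); t=b[(b[:,2]>122.5)&(b[:,2]<132)]
print('gauge',len(t),t.mean(0),cv2.minAreaRect(t[:,:2].astype(np.float32)))
t=b[(b[:,2]>42)&(b[:,2]<49)]
print('stand',len(t),cv2.minAreaRect(t[:,:2].astype(np.float32)))
E
```

```text
9.0 [428.96384201 301.63172192 230.78567047] [ 3.14084709e+00 -9.94838770e-04 -5.37531232e-02] [-0.68  0.47  0.02  1.89 -0.01  0.78 -2.28]
[317.65519659 258.88456876]
gauge 994 [422.32421592 308.20112561 126.52141595] ((421.2724304199219, 308.33636474609375), (23.965839385986328, 24.204975128173828), 83.60499572753906)
stand 2495 ((421.186279296875, 308.4739074707031), (60.082275390625, 60.36957550048828), 83.43070220947266)
```

View pics/w5.png

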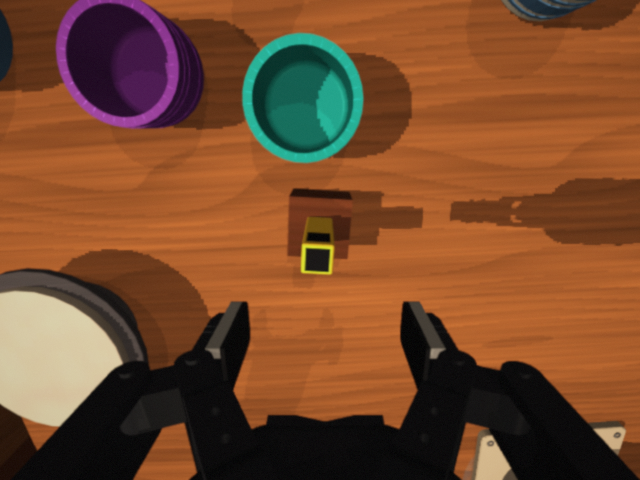

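Gauge top at (318,258), aligned with its stand; wide clearance. Descending and gripping.

Call:
send_rows(
  series=[
    [70, [-0.13, 0.11, -0.4], [0, 0, -0.68]],
    [70, [0, 0, -0.8], [0, 0, 0]],
    [70, [0, 0, -0.8], [0, 0, 0]],
    [70, [0, 0, -0.18], [0, 0, 0]],
    [40, [0, 0, 0], [0, 0, 0]],
    [10, [0, 0, 0], [0, 0, 0]],
    [10, [0, 0, 0], [0, 0, 0]],
    [10, [0, 0, 0], [0, 0, 0]],
  ],
)

```text
clock: 10.05
eef_pos: [421.0, 309.3, 101.7]
tool_rot: [-3.14, -0.003, -0.113]
force: [-0.4, -0.7, 7.1]
width: 23.2
gripper_force: 61.1
```

Call:
send_rows(
  series=[
    [10, [0, 0, 0], [0, 0, 0]],
    [10, [0, 0, 0.15], [0, 0, 0]],
    [10, [0, 0, 0.5], [0, 0, 0]],
    [10, [0, 0, 0.5], [0, 0, 0]],
    [10, [0, 0, 0.8], [0, 0, 0]],
    [10, [0, 0, 0.8], [0, 0, 0]],
    [10, [0, 0, 0], [0, 0, 0]],
    [10, [0, 0, 0], [0, 0, 0]],
  ],
)

```text
clock: 11.05
eef_pos: [419.2, 308.5, 265.0]
tool_rot: [3.141, 0.001, -0.112]
force: [-0.1, -0.7, -2.2]
width: 22.9
gripper_force: 60.3
```

```bash
cat > tip.py <<'E'
from m import *
def red(n,exp,w=30):
    d=snap(n); u=proj(d,exp)[0]; x,y=u.astype(int)
    hsv=cv2.cvtColor(d['img'],cv2.COLOR_RGB2HSV); m=cv2.inRange(hsv,(0,150,60),(6,255,255))|cv2.inRange(hsv,(174,150,60),(180,255,255))
    z=np.zeros_like(m); sl=np.s_[max(y-w,0):max(y+w,0),max(x-w,0):max(x+w,0)]; z[sl]=m[sl]
    P=cloud(d); bs,l=blobs(z,8)
    print(n,'exp',u)
    for i,(a,c) in enumerate(bs): 
        q=np.argwhere(z>0); print(' ',a,c,'low row',q[q[:,0]==q[:,0].max()].mean(0),P[int(c[1]),int(c[0])])
    return d
E
python3 - <<'E'
from tip import *
e=sensors.read_state()['eef_pos'];print(e); t=np.array(e)-[0,0,94.7]
d=red('side',t+[0,0,5]); red('wrist',t+[0,0,5])
u=proj(d,t+[0,0,40])[0].astype(int); cv2.imwrite('pics/s6.png',cv2.resize(d['img'][max(u[1]-90,0):u[1]+70,u[0]-80:u[0]+80,::-1],None,fx=3.5,fy=3.5)); print(u)
print(proj(d,[t,t+[0,0,10],t+[0,0,38],t+[0,0,80]]))
E
```

```text
[419.19894886 308.50238074 264.95559385]
side exp [342.69197655 345.86717936]
wrist exp [324.46405262 255.65508255]
[343 331]
[[342.54886039 347.83212015]
 [342.83638193 343.88262465]
 [343.66961632 332.39395475]
 [345.00252173 313.88214644]]
```

View pics/s6.png

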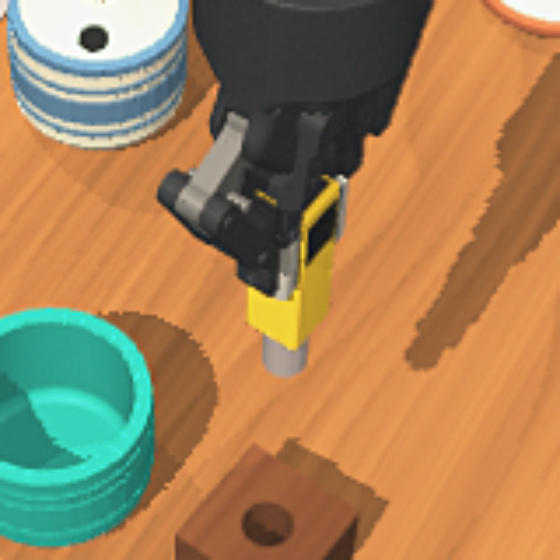

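Gripper crop: gauge upright in the fingers, nose end at crop (285,370), foot hidden behind the nose; stand empty. Moving over the dot with the 20° tilt.

Call:
send_rows(
  series=[
    [10, [0.76, -0.6, 0], [0, 0, 0]],
    [10, [0.76, -0.6, 0], [-0.88, -0.48, 0]],
    [10, [0.76, -0.6, 0], [-0.88, -0.48, 0]],
    [10, [0.76, -0.6, 0], [-0.88, -0.48, 0]],
    [10, [0.14, -0.09, -0.5], [-0.87, -0.48, 0]],
    [10, [0, 0, -0.5], [0, 0, 0]],
    [10, [0, 0, 0], [0, 0, 0]],
    [10, [0, 0, 0], [0, 0, 0]],
  ],
)

```text
clock: 12.15
eef_pos: [611.0, 159.2, 205.4]
tool_rot: [2.852, -0.198, -0.084]
force: [0.6, 0.1, -0.6]
width: 23.4
gripper_force: 60.1
```

```bash
cat > st.py <<'E'
from lid import *
from scipy.spatial.transform import Rotation as R
s=sensors.read_state(); e=np.array(s['eef_pos']); Rt=R.from_euler('xyz',s['tool_rot']).as_matrix(); g=-Rt[:,2]
D=np.array([627.9,126.0,82.2]); n=np.array([-.1642,.3,.9397])
tip=e-94.7*g; print('t',s['clock'],'eef',e.round(1),'g',g.round(4),'ang',np.degrees(np.arccos(g@n)).round(2),'rotvec(5deg) to fix',np.degrees(np.cross(g,n)).round(2)/5)
print('tip',tip.round(1),'tip-D',(tip-D).round(1),'along n',((tip-D)@n).round(2),'F',np.round(s['force'],2),'F.n',(np.array(s['force'])@n).round(2),'q',np.round(s['qpos'],2))
E
python3 st.py; python3 - <<'E'
from tip import *
d=snap('wrist','w7.png'); print(proj(d,[[627.9,126,82.2]]))
d=snap('side'); u=proj(d,[628,126,100])[0].astype(int); cv2.imwrite('pics/s7.png',cv2.resize(d['img'][u[1]-80:u[1]+60,u[0]-80:u[0]+80,::-1],None,fx=4,fy=4)); print(u)
E
```

```text
t 12.15 eef [611.  159.2 205.4] g [-0.1643  0.3005  0.9395] ang 0.09 rotvec(5deg) to fix [0.006 0.002 0.   ]
tip [626.6 130.8 116.5] tip-D [-1.3  4.8 34.3] along n 33.84 F [ 0.62  0.13 -0.65] F.n -0.67 q [-0.63  0.66  0.25  1.69  0.28  0.8  -2.32]
[[318.69626075 244.20311747]]
[288 245]
```

View pics/s7.png

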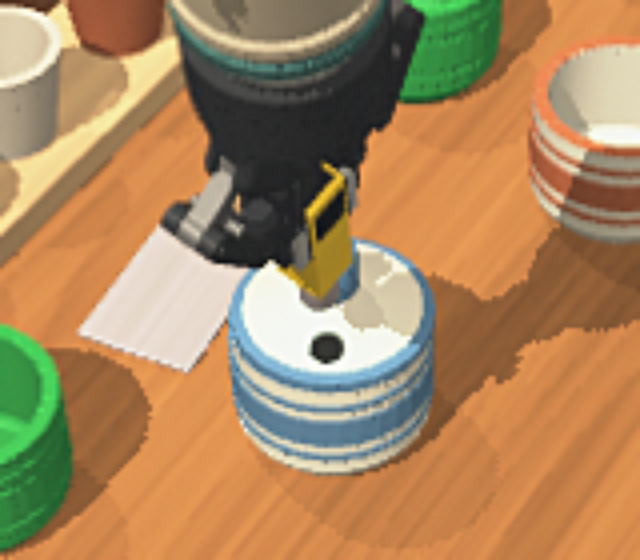

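View pics/w7.png

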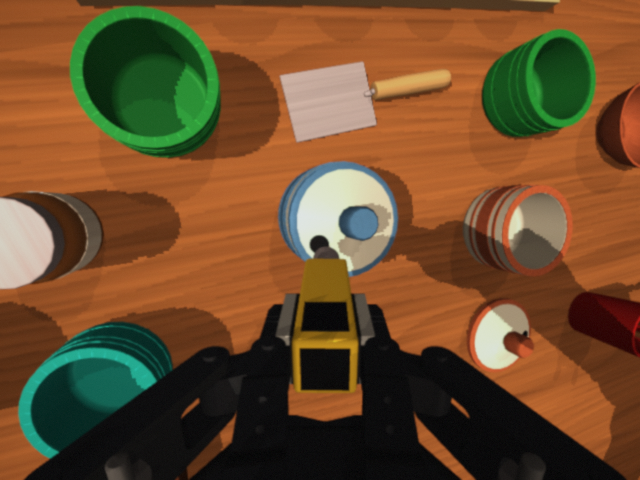

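Dot at (319,244) in the wrist view exactly as predicted, and the gauge is above it; side crop shows the dot at (327,347) and the nose just above. Checking the gauge's tilt in the grip by its face planes.

Call:
send_rows(
  series=[
    [10, [-0.02, 0, -0.34], [0, 0, 0]],
    [10, [0, 0, 0], [0, 0, 0]],
    [10, [0, 0, 0], [0, 0, 0]],
  ],
)

```text
clock: 12.62
eef_pos: [610.2, 159.5, 185.9]
tool_rot: [2.853, -0.2, -0.084]
force: [-0.2, -0.4, -1.7]
width: 23.2
gripper_force: 60.1
```

```bash
python3 st.py; cat > axis.py <<'E'
from m import *
from scipy.spatial.transform import Rotation as R
s=sensors.read_state(); Rt=R.from_euler('xyz',s['tool_rot']).as_matrix(); e=np.array(s['eef_pos'])
d=snap('wrist'); P=cloud(d); L=(P-e)@Rt  # tool coords
def plane(sel,ax,name):
    q=L[sel]; o=[i for i in range(3) if i!=ax]
    for _ in range(5):
        A=np.c_[q[:,o],np.ones(len(q))]; c=np.linalg.lstsq(A,q[:,ax],rcond=None)[0]; k=abs(q[:,ax]-A@c)<1; q=q[k]
    print(name,len(q),'slopes deg on',o,np.degrees(c[:2]).round(2),'offset',c[2].round(2),'range',q.min(0).round(1),q.max(0).round(1))
x,y,z=L[...,0],L[...,1],L[...,2]
plane((abs(y)<11)&(abs(x)<11)&(z<-20)&(z>-34),2,'top')
plane((abs(y)<10)&(abs(x)>8)&(abs(x)<16)&(z>-18)&(z<50),0,'front')
k=(abs(y)<10)&(abs(x)<16)&(z>58)&(z<84); q=L[k]; print('nose',len(q),q.mean(0) if len(q) else '', (q[:,1].min(),q[:,1].max()) if len(q) else '')
E
python3 axis.py
```

```text
t 12.625 eef [610.2 159.5 185.9] g [-0.1657  0.2995  0.9396] ang 0.12 rotvec(5deg) to fix [-0.004  0.016 -0.006]
tip [625.9 131.1  96.9] tip-D [-2.   5.1 14.7] along n 15.71 F [-0.22 -0.44 -1.67] F.n -1.67 q [-0.64  0.68  0.25  1.71  0.28  0.76 -2.33]
top 2489 slopes deg on [0, 1] [1.52 0.24] offset -25.34 range [-10.9 -11.  -26.5] [ 11.  11. -24.]
front 3005 slopes deg on [1, 2] [-0.18 -0.44] offset 11.73 range [ 10.6 -10.  -18. ] [12.8 10.  49.9]
nose 246 [ 7.3063031   0.18110459 74.32965378] (np.float64(-8.136583534598799), np.float64(8.44270115944657))
```

Call:
send_rows(
  series=[
    [10, [0.019, -0.034, -0.107], [0, 0, 0]],
    [10, [0.019, -0.034, -0.107], [0, 0, 0]],
    [10, [0, 0, 0], [0, 0, 0]],
    [10, [0, 0, 0], [0, 0, 0]],
  ],
)

```text
clock: 13.18
eef_pos: [611.8, 155.3, 171.8]
tool_rot: [2.852, -0.198, -0.084]
force: [0.1, -0.1, -1.4]
width: 23.0
gripper_force: 60.1
```

```bash
python3 st.py; python3 - <<'E'
from tip import *
d=snap('wrist'); m=mask(d,(0,0,0),(180,255,60),(280,360,210,275)); 
for a,c in blobs(m)[0]: print(a,c,onz(d,c,82.2)[0])
print(proj(d,[627.9,126,82.2]))
E
```

```text
t 13.175 eef [611.8 155.3 171.8] g [-0.1641  0.3003  0.9396] ang 0.09 rotvec(5deg) to fix [ 0.004 -0.002  0.   ]
tip [627.3 126.9  82.8] tip-D [-0.6  0.9  0.6] along n 0.91 F [ 0.14 -0.14 -1.39] F.n -1.37 q [-0.63  0.7   0.25  1.72  0.28  0.73 -2.33]
78 [328.32051282 246.01282051] [631.71482197 123.81363266  82.2       ]
[[326.10469103 251.86770811]]
```

Call:
send_rows(
  series=[
    [10, [0.004, -0.008, -0.024], [0, 0, 0]],
    [10, [0.004, -0.008, -0.024], [0, 0, 0]],
    [10, [0, 0, 0], [0, 0, 0]],
    [10, [0, 0, 0], [0, 0, 0]],
  ],
)

```text
clock: 13.72
eef_pos: [612.4, 154.6, 169.2]
tool_rot: [2.853, -0.199, -0.084]
force: [0.2, 1.1, 0.1]
width: 23.3
gripper_force: 60.4
```

```bash
python3 st.py; sleep 0.2; python3 st.py|tail -1
```

```text
t 13.725 eef [612.4 154.6 169.2] g [-0.1647  0.2998  0.9397] ang 0.09 rotvec(5deg) to fix [-0.002  0.006 -0.002]
tip [628.  126.2  80.2] tip-D [ 0.1  0.2 -2. ] along n -1.87 F [0.24 1.1  0.08] F.n 0.36 q [-0.63  0.71  0.25  1.72  0.28  0.72 -2.33]
tip [628.  126.2  80.2] tip-D [ 0.1  0.2 -2. ] along n -1.87 F [0.24 1.1  0.08] F.n 0.36 q [-0.63  0.71  0.25  1.72  0.28  0.72 -2.33]
```

Call:
send_rows(
  series=[
    [10, [0.003, -0.006, -0.018], [0, 0, 0]],
    [10, [0.003, -0.006, -0.018], [0, 0, 0]],
    [10, [0, 0, 0], [0, 0, 0]],
    [10, [0, 0, 0], [0, 0, 0]],
  ],
)

```text
clock: 14.22
eef_pos: [612.8, 153.9, 166.9]
tool_rot: [2.853, -0.199, -0.084]
force: [0.0, 1.2, 0.8]
width: 23.6
gripper_force: 60.6
```

```bash
python3 - <<'E'
from h import *
n=np.array([-.1642,.3,.9397]); v=[]
for i in range(8):
    s=sensors.read_state(); v.append([np.array(s['force'])@n,*s['eef_pos']]); get_image('wrist')
v=np.array(v); print(v.mean(0),v.std(0))
E
python3 st.py; python3 axis.py; python3 - <<'E'
from lid import *
d=snap('wrist'); u=proj(d,[642.8,98.8,76])[0].astype(int); print(u); lid(d,(u[0]-75,u[0]+75,u[1]-75,u[1]+45),(0,1,0,1))
E
```

```text
[  1.66387591 612.78153649 153.83497304 166.92280983] [0.55791917 0.01312319 0.02580215 0.0142042 ]
t 14.625 eef [612.8 153.8 166.9] g [-0.1646  0.2999  0.9397] ang 0.09 rotvec(5deg) to fix [-0.002  0.004 -0.002]
tip [628.4 125.4  77.9] tip-D [ 0.5 -0.6 -4.3] along n -4.28 F [0.42 1.3  0.68] F.n 0.96 q [-0.63  0.71  0.25  1.72  0.28  0.72 -2.33]
top 2495 slopes deg on [0, 1] [0.97 0.43] offset -25.33 range [-11.  -11.  -26.4] [ 11.   11.  -24.1]
front 2999 slopes deg on [1, 2] [-0.1  -0.37] offset 11.73 range [ 10.6 -10.  -18. ] [12.7 10.  50. ]
nose 246 [ 7.39310253  0.15610394 74.19077481] (np.float64(-8.117281956538038), np.float64(8.439158581718294))
[356 226]
rim plane n 1327 slope deg [-0.05254314 -0.13462552] z 76.14066232506548 circ (array([642.32424805,  98.57033217]), np.float64(45.39637049848539))
hull circ z76 (array([642.69063559, 102.62458029]), np.float64(49.803147587850106))
knob 1256 [642.54803556 100.88789567 112.92523346]
```

```bash
python3 -c "
from cell import ctrl
print(ctrl.finish_job())"
```

```text
the job is handed in; nothing more can be done
None
```

The blue lid sits flat in the blue jar, and the gauge is held on the lid's dot, within about 1° of square to the glaze, its foot about 4 mm in at roughly 3 N. I handed the job in at about 15 s.

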